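# Clear the lime out of the tin caddy and stow the last tin

## Task

A lime has been left in one of the three bays of the wooden tin caddy: take it out and put it in the white bowl. Then slide the tin that stands on the counter into the bay this frees, right up to the back wall, keeping it upright and down on the counter all the way (do not lift it), and finally slide the red keeper along its rail until it stands in front of that tin. Leave the other two tins where they are and do not disturb the salt shaker and pepper mill.

Things in the scene. Friction and masses are not known exactly. Their poses are not given: they have to be found in the camera images.
- caddy: Fixed wooden caddy, open in front (-x) and on top, no floor. Origin: footprint centre, on the counter; x to its back, y left. 330 mm wide, x -53 to +58. Three bays 100 mm wide centred at y = -106, 0, +106 mm between 6 mm walls 45 mm high; back wall 70 mm high, inner face x = +46 (a tin fully home has its axis at x = +8); two bays hold a tin, one the lime. Rail for the keeper at z = 86.
- keeper (a joint): Position of the red keeper along the caddy's rail in m: its y in the caddy's frame, -0.112 to +0.112 (-0.106, 0, +0.106: in front of the middle of a bay). Stiff slide (about 1.2 N), stays where it is left; any start.
- keeper_knob (a point): Centre of the top of the keeper's black upright knob, 14 mm in diameter, from z = 90 to 124 mm, at x = -20 mm in the caddy's frame. The keeper moves with it: a red arm 20 mm wide crosses over the bay at z = 82 to 90 mm from the rail to the front, where a paddle hangs down.
- keeper_paddle (a point): Centre of the keeper's red paddle, 50 mm wide (y), 8 mm thick, from z = 22 to 74 mm, at x = -64 mm in the caddy's frame, that is in front of the bays: it blocks the mouth of a bay that it stands before. Axes as the caddy's.
- lime: Green lime, 55 (x) x 46 (y) x 45 mm high, about 0.1 kg or less, standing loose in one of the bays. Origin: centre of its underside as it stands.
- lime_center (a point): Middle of the lime.
- bowl: Loose white bowl, rim radius 58 mm, 50 mm high, wall about 4 mm, on the counter at the left or the right. Origin: centre of its underside.
- loose_tin: The tin to stow: food tin, 75 mm in diameter, 58 mm high, 0.25 kg, standing upright on the counter at the left or the right of the caddy. Origin: centre of its underside.
- tin_a: Tin of the same kind, 75 mm in diameter, 58 mm high, already in a bay. Origin: centre of its underside.
- tin_b: The other tin that is already in a bay, like tin_a.
- salt_shaker: Bystander: glass salt shaker, 44 mm in diameter, 90 mm high, far right. Origin: centre of its underside.
- pepper_mill: Bystander: dark wooden pepper mill, 58 mm in diameter, 160 mm high, far right. Origin: centre of its underside.
Not all that is in view belongs to the job. What is shaped like the loose_tin but purple is not meant.

How it is judged:
By the outcome, as a careful person would: the job done as asked, in the order asked, and still so for the second after the job is handed in, with the robot touching nothing.
It also fails if it takes over 72 s, if anything falls off the work surface, if the arm or the gripper's body presses on something with over 40 N, if the wrist force passes 120 N, or if a joint passes its speed limit or range.

## Robot

A 6-joint arm with a two-finger parallel gripper is mounted at the origin on a cart in front of the work surface, level with it; the furniture and walls round the work are solid. World frame = base frame: x ahead of the robot, y to its left, z up, the work surface at z = 0. Lengths are in m, angles in rad, forces in N, time in s.
With the tool pointing down it reaches from about 0.35 to 1 m from the base axis. Payload 7.1 kg.
Tool frame: the origin (TCP) lies midway between the tips of the shut fingers; the grasp point (between the pads) lies 19 mm behind it; z points along the fingers, y is the line along which they close (so a half turn about z gives the same grasp; the last joint's range is limited). The gripper opens to 85 mm and grips with 20 to 120 N. Pads are 22 mm wide; open, the fingers measure 114 mm over their backs; the gripper's body (76 mm by 85 mm) begins 54 mm behind the grasp point. The pads swing forward as they close: fully open they stand 13 mm farther back than shut.
Start: joints at [1.211, 0.423, 1.63, -0, 1.089, -0.019], TCP at [0.209, 0.589, 0.231] pointing down, gripper open.
Joint ranges: [-3, 3], [-0.9, 2.11], [0.09, 2.58], [-1.31, 4.45], [0.11, 2.69], [-2.54, 2.54]. Speed limits (rad/s): [2.39, 2.39, 3.01, 3.14, 3.14, 3.14].

## Interface

Orientations are given as a unit quaternion [x, y, z, w].
In Python, from bench import telemetry, snapshot, calibration, workorder gives the robot as it stands.
- The arm moves only by the tool drive_tool, never from a script. Its argument "deltas" is a list of rows, each an object with "offset": the shift along the world's x, y, z scaled (see below), a list of three; "turn": the turn, a rotation vector about the world's x, y, z scaled (see below), a list of three; "jaw": the gripper's target within -1 to 1 (fully open at 1, half-way at 0, shut at -1). In form: [{"offset": [dx, dy, dz], "turn": [wx, wy, wz], "jaw": jaw}, ...]. A call has 1 to 5 rows; each row shifts and turns the commanded pose from where the row before left it; what a row does not reach is not made up. The controller multiplies each number of a shift by 250 mm and each number of a turn by 0.5 rad. A row lasts 1/8 s, in which the tool goes at most 62.5 mm and 10.7 degrees, less where a joint would pass 70% of its speed; a pose out of reach is approached as far as the arm can. A call with a number of a shift or a turn outside -1 to 1 is refused whole. A call with a gripper value outside its range is refused whole. The fingers move at their own pace and stop on an object; the grip force is fixed at half the most. Time passes only in rows, so rows that do not move let the fingers close. It gives the time, the measured TCP pose, the force, the opening and the grip force at its end, in the units of the state.
- telemetry.get_state(): the state, without advancing time (a new reading comes with each control period).
- snapshot(name): name is "side" or "top"; returns the picture (384x512x3 uint8, red, green, blue); there is no depth.
- calibration(name): a dict with "K" (3x3 intrinsics, pixels), "k1" (the pictures are not rectified: a ray, as slopes to the right and down, at radius r is drawn at 1 + k1 r^2 times it, then the intrinsics apply), "T" (4x4, takes a point from camera to world coordinates). Camera axes: x right, y up, looking along -z (the intrinsics and any distortion apply to the point x, -y, -z); pixel columns grow to the right and rows downward; lengths in m; the calibration is good to about 2 mm. A picture is of the moment at which its call begins. calibration takes no time and is no camera call.
- workorder.sign_off(): hands the job in; it is judged then, once.
The state is a dict: "time_s": time; "qpos": joint angles; "qvel": joint speeds; "joint_torque": joint torques, N m; "eef_pos": TCP position; "orientation": TCP orientation; "ft_force": force on the tool from outside, world axes, zero at the start; "ft_torque": the same for the moment, N m; "width": finger opening in m; "finger_force": force on a finger pad.
Only numpy, scipy, OpenCV 4.12 (cv2) and the standard library are available. Lean on these libraries where they do the work, as an engineer would, in place of code of your own. Each camera call takes 0.05 s, during which the arm holds its last target. There are 200 camera calls.

## Working session

There is one attempt and no reset: what is moved stays moved. The work goes in short steps, Python scripts to look and compute and a tool call to move; the robot and the scene stay as the last step left them, time stands still between calls to the robot, and variables do not carry over. Pictures are saved under pics/ and viewed, at most 10 in all, crops included, and the job is handed in when it is done.

Besides the shell and the picture viewer there is one more tool, called after "Emit:" as name(argument=value, ...), one argument or row to a line, values as JSON. drive_tool: Moves the arm, as the interface text tells. Shifts and turns lie within -1 to 1; 1 stands for 250 mm of shift or 0.5 rad of turn. Its arguments: {"type":"object","properties":{"deltas":{"type":"array"}},"required":["deltas"]}

```bash
mkdir -p pics; cat > h.py <<'E'
import numpy as np, cv2
from bench import telemetry, snapshot, calibration, workorder
def ray(cam,u,v):
    c=calibration(cam);K=np.array(c["K"]);T=np.array(c["T"])
    d=np.array([(u-K[0,2])/K[0,0],(v-K[1,2])/K[1,1]]);s=d.copy()
    for _ in range(20): s=d/(1+c["k1"]*(s@s))
    return T[:3,3],T[:3,:3]@np.array([s[0],-s[1],-1])
def onz(cam,u,v,z):
    o,r=ray(cam,u,v); return (o+r*(z-o[2])/r[2]).round(4)
def proj(cam,p):
    c=calibration(cam);K=np.array(c["K"]);T=np.array(c["T"])
    q=T[:3,:3].T@(np.array(p)-T[:3,3]); s=np.array([q[0],-q[1]])/-q[2]; s=s*(1+c["k1"]*(s@s))
    return K[0,0]*s[0]+K[0,2],K[1,1]*s[1]+K[1,2]
def shot(cam,name,crop=None,scale=1):
    im=snapshot(cam); o=im[:,:,::-1]
    if crop: o=o[crop[1]:crop[3],crop[0]:crop[2]]
    cv2.imwrite("pics/"+name,cv2.resize(o,None,fx=scale,fy=scale)); return im
E
python3 -c "
from h import *
a=shot('top','t0.png',scale=1.5);b=shot('side','s0.png',scale=1.5)
np.save('t0',a);np.save('s0',b)
for n in ['top','side']: print(calibration(n))
print(telemetry.get_state())"
```

```text
{'K': array([[431.79756372,   0.        , 259.11290067],
       [  0.        , 431.79756372, 195.27956314],
       [  0.        ,   0.        ,   1.        ]]), 'k1': -0.042846626958231666, 'T': array([[-0.02182221,  0.8378677 , -0.54543698, -0.22335373],
       [-0.99963251, -0.02706227, -0.00157746, -0.06922224],
       [-0.01608247,  0.54520212,  0.83815035,  1.17672249],
       [ 0.        ,  0.        ,  0.        ,  1.        ]])}
{'K': array([[420.04998052,   0.        , 250.27748256],
       [  0.        , 420.04998052, 196.64953662],
       [  0.        ,   0.        ,   1.        ]]), 'k1': -0.1057817538017336, 'T': array([[ 0.99562894,  0.06625604, -0.0658267 ,  0.39450156],
       [-0.09096016,  0.52792059, -0.84440873, -1.44992852],
       [-0.02119591,  0.84670537,  0.53163968,  0.99471678],
       [ 0.        ,  0.        ,  0.        ,  1.        ]])}
{'time_s': 0.1, 'qpos': array([ 1.21098740e+00,  4.23765825e-01,  1.63057904e+00,  1.18657954e-05,
        1.08858207e+00, -1.90121257e-02]), 'qvel': array([-0.00021591,  0.00104902, -0.00206827, -0.00048759,  0.00028047,
        0.00028598]), 'joint_torque': array([ 4.30680111e-04, -5.58423758e+01, -2.82445121e+01, -5.16670593e-05,
        3.09586161e-03,  1.14239600e-05]), 'eef_pos': array([0.20871372, 0.58862376, 0.23063611]), 'orientation': array([ 1.69577672e-01,  9.85516600e-01, -6.54221475e-04, -1.30770125e-04]), 'ft_force': array([-0.25350434,  0.21006099, -0.52622718]), 'ft_torque': array([ 0.01212467,  0.04371648, -0.00852695]), 'finger_force': 0.0, 'width': 0.08524486304291089}
```

View pics/t0.png

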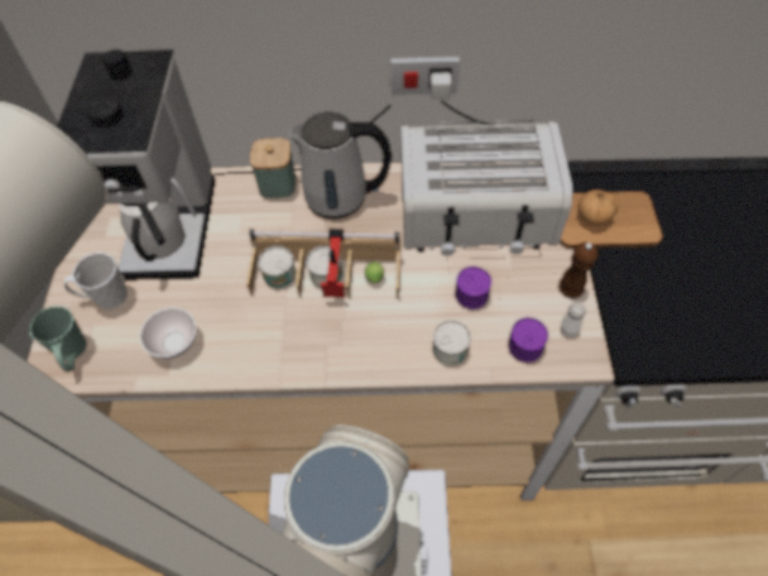

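View pics/s0.png

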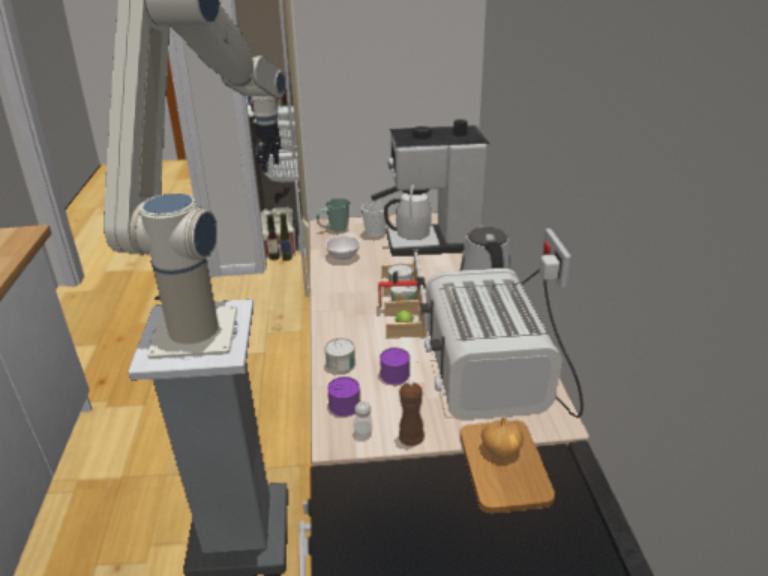

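Top view (1.5x): the lime is at (374,272) in the right bay, with tins in the left and middle bays. The keeper is before the middle bay at (335,265), the bowl at (170,335) and the loose tin at (451,342), with purple decoys at (474,288) and (528,340).

```bash
python3 -c "
from h import *
a=np.load('t0.npy');b=np.load('s0.npy')
cv2.imwrite('pics/tc.png',cv2.resize(a[140:250,85:335,::-1],None,fx=3.2,fy=3.2,interpolation=cv2.INTER_CUBIC))
cv2.imwrite('pics/sc.png',cv2.resize(b[150:290,200:320,::-1],None,fx=4,fy=4,interpolation=cv2.INTER_CUBIC))
def blobs(im,cam,lo,hi,zs,mn=15):
    m=cv2.inRange(cv2.cvtColor(im,cv2.COLOR_RGB2HSV),lo,hi)
    n,l,s,c=cv2.connectedComponentsWithStats(m)
    for i in range(1,n):
        if s[i,4]>=mn: print(cam,s[i],c[i].round(1),[onz(cam,*c[i],z) for z in zs])
print('lime');blobs(a,'top',(35,120,60),(60,255,255),[.0225]);blobs(b,'side',(35,120,60),(60,255,255),[.0225])
print('red');blobs(a,'top',(0,170,80),(6,255,255),[.086]);blobs(b,'side',(0,170,80),(6,255,255),[.086])
print('purple');blobs(a,'top',(130,100,40),(150,255,255),[.03]);
"
```

```text
lime
top [245 180   9   7  39] [249.  183.5] [array([ 0.5746, -0.0351,  0.0225])]
side [264 207  11   7  57] [269.  210.5] [array([ 0.5819, -0.0222,  0.0225])]
red
top [270  49   8   9  51] [273.6  53. ] [array([ 1.1389, -0.1372,  0.086 ])]
top [221 158   6  16  57] [223.3 163.2] [array([0.6117, 0.0437, 0.086 ])]
top [215 175  13  22 139] [221.5 188.1] [array([0.5163, 0.0472, 0.086 ])]
side [363 162   3   7  16] [364.2 165.1] [array([1.0535, 0.2007, 0.086 ])]
side [253 187  25   4  48] [265.9 188.6] [array([0.5776, 0.0481, 0.086 ])]
purple
top [305 179  22  26 472] [315.  191.2] [array([ 0.5327, -0.2452,  0.03  ])]
top [340 213  24  28 525] [351.6 226.1] [array([ 0.4028, -0.3442,  0.03  ])]
```

View pics/tc.png

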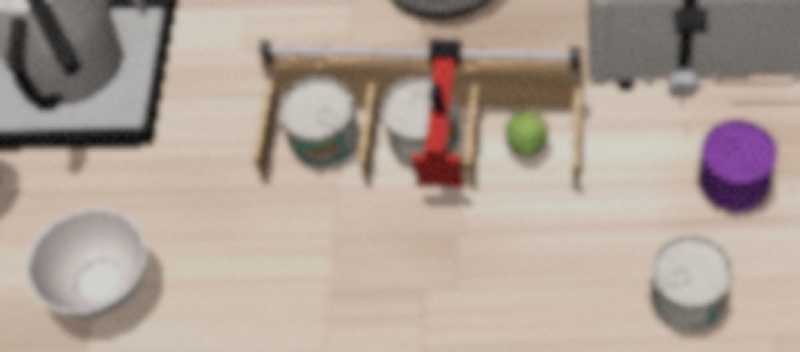

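View pics/sc.png

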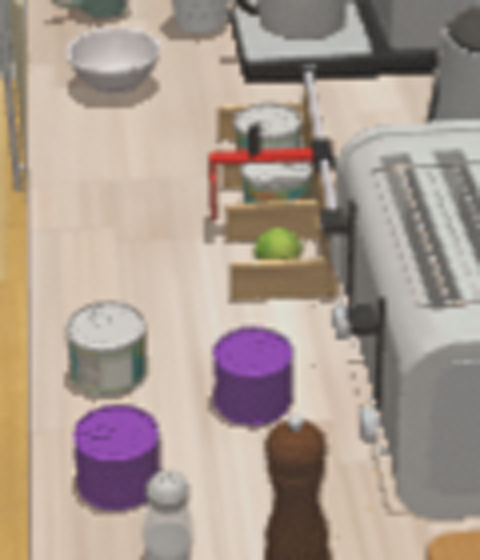

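```bash
python3 -c "
from h import *
T=lambda x,y,z:onz('top',(x+.5)/3.2-.5+85,(y+.5)/3.2-.5+140,z)
S=lambda x,y,z:onz('side',(x+.5)/4-.5+200,(y+.5)/4-.5+150,z)
for n,x,y,z in [('wallL front bot',264,181,0),('wall2',369,184,0),('wall3',473,187,0),('wallR front bot',578,188,0),('wallL top',262,163,.045),('railL',266,45,.086),('railR',575,52,.086),('loose',692,272,.058),('bowl',88,261,.05),('tinA',318,109,.058),('tinB',415,109,.058),('paddle top',439,157,.086)]: print(n,T(x,y,z))
for n,x,y,z in [('wallR front bot',230,301,0),('wallR front top',231,262,.045),('wallR top back',335,262,.045),('loose',106,330,.058),('bowl',113,54,.05),('tinA',269,124,.058),('knobtop',254,126,.124),('padtop',213,156,.09)]: print('S',n,S(x,y,z))
# triangulate
def tri(a,b):
    o1,r1=ray('top',*a);o2,r2=ray('side',*b)
    s=np.linalg.lstsq(np.c_[r1,-r2],o2-o1,rcond=None)[0]
    p,q=o1+r1*s[0],o2+r2*s[1]; return (p+q)/2,np.linalg.norm(p-q)
print(tri((249.4,181),(269,210.8)))
"
```

```text
wallL front bot [0.5485 0.2333 0.    ]
wall2 [0.5413 0.1255 0.    ]
wall3 [0.5343 0.0196 0.    ]
wallR front bot [ 0.5297 -0.0867  0.    ]
wallL top [0.5403 0.2258 0.045 ]
railL [0.6565 0.2249 0.086 ]
railR [ 0.6364 -0.0872  0.086 ]
loose [ 0.3971 -0.1884  0.058 ]
bowl [0.4305 0.3801 0.05  ]
tinA [0.595  0.1721 0.058 ]
tinB [0.5917 0.0744 0.058 ]
paddle top [0.514  0.0459 0.086 ]
S wallR front bot [ 0.5256 -0.0861  0.    ]
S wallR front top [ 0.5275 -0.0825  0.045 ]
S wallR top back [ 0.6299 -0.0951  0.045 ]
S loose [ 0.399  -0.1973  0.058 ]
S bowl [0.4312 0.3695 0.05  ]
S tinA [0.5962 0.1625 0.058 ]
S knobtop [0.5661 0.0467 0.124 ]
S padtop [0.523  0.0485 0.09  ]
(array([ 0.57960821, -0.03664941,  0.03021057]), np.float64(0.0011463905802654609))
```

```bash
python3 -c "
from h import *
print('lime',onz('top',249.4,181.2,.0225), onz('side',269.2,210.8,.0225))
print('toaster base',onz('top',405/1.5,247/1.5,.0),'top',onz('top',402/1.5,190/1.5,.19))
print('lever',onz('top',447/1.5,247/1.5,.08))
"
```

```text
lime [ 0.5835 -0.0366  0.0225] [ 0.5824 -0.0248  0.0225]
toaster base [ 0.6656 -0.1068  0.    ] top [ 0.6669 -0.0998  0.19  ]
lever [ 0.6022 -0.193   0.08  ]
```

Emit:
drive_tool(
  deltas=[
    {"offset":[0.106,-0.179,0],"turn":[0,0,-0.184],"jaw":0.6},
    {"offset":[0.106,-0.179,0],"turn":[0,0,-0.184],"jaw":0.6},
    {"offset":[0.106,-0.179,0],"turn":[0,0,-0.184],"jaw":0.6},
    {"offset":[0.106,-0.179,0],"turn":[0,0,-0.184],"jaw":0.6},
    {"offset":[0.106,-0.179,0],"turn":[0,0,-0.184],"jaw":0.6},
  ],
)

```text
time_s: 0.72
eef_pos: [0.3418, 0.3637, 0.2311]
orientation: [0.391, 0.92, -0.0, -0.0]
ft_force: [0.9, 0.8, 0.7]
width: 0.068
finger_force: 0.0
```

Emit:
drive_tool(
  deltas=[
    {"offset":[0.106,-0.179,0],"turn":[0,0,-0.184],"jaw":0.6},
    {"offset":[0.106,-0.179,0],"turn":[0,0,-0.184],"jaw":0.6},
    {"offset":[0.106,-0.179,0],"turn":[0,0,-0.184],"jaw":0.6},
    {"offset":[0.106,-0.179,0],"turn":[0,0,-0.184],"jaw":0.6},
    {"offset":[0.106,-0.179,0],"turn":[0,0,-0.184],"jaw":0.6},
  ],
)

```text
time_s: 1.35
eef_pos: [0.4744, 0.1399, 0.2312]
orientation: [0.591, 0.807, -0.0, -0.0]
ft_force: [0.9, 0.8, 0.4]
width: 0.0683
finger_force: 0.0
```

Emit:
drive_tool(
  deltas=[
    {"offset":[0.106,-0.179,0],"turn":[0,0,-0.184],"jaw":0.6},
    {"offset":[0.106,-0.179,0],"turn":[0,0,-0.184],"jaw":0.6},
    {"offset":[0.106,-0.179,0],"turn":[0,0,-0.184],"jaw":0.6},
    {"offset":[0.106,-0.179,0],"turn":[0,0,-0.184],"jaw":0.6},
    {"offset":[0,0,0],"turn":[0,0,0],"jaw":0.6},
  ],
)

```text
time_s: 1.98
eef_pos: [0.5812, -0.0404, 0.2309]
orientation: [0.729, 0.685, 0.0, 0.0]
ft_force: [0.1, -0.7, -0.9]
width: 0.0683
finger_force: 0.0
```

Emit:
drive_tool(
  deltas=[
    {"offset":[0.008,0.014,0],"turn":[0,0,0.349],"jaw":0.335},
    {"offset":[0,0,-0.07],"turn":[0,0,0.349],"jaw":0.335},
    {"offset":[0,0,-0.07],"turn":[0,0,0.349],"jaw":0.335},
    {"offset":[0,0,-0.07],"turn":[0,0,0.349],"jaw":0.335},
    {"offset":[0,0,-0.07],"turn":[0,0,0.349],"jaw":0.335},
  ],
)

```text
time_s: 2.6
eef_pos: [0.5811, -0.0331, 0.1605]
orientation: [0.366, 0.931, -0.0, -0.001]
ft_force: [0.1, -0.6, 1.3]
width: 0.0571
finger_force: 0.0
```

Emit:
drive_tool(
  deltas=[
    {"offset":[0,0,-0.06],"turn":[0,0,0.349],"jaw":0.335},
    {"offset":[0,0,-0.06],"turn":[0,0,0.349],"jaw":0.335},
    {"offset":[0,0,-0.06],"turn":[0,0,0.349],"jaw":0.335},
    {"offset":[0,0,-0.06],"turn":[0,0,0.349],"jaw":0.335},
    {"offset":[0,0,-0.03],"turn":[0,0,0],"jaw":0.335},
  ],
)

```text
time_s: 3.22
eef_pos: [0.5808, -0.0332, 0.0929]
orientation: [0.029, 1.0, 0.0, -0.001]
ft_force: [0.4, 0.0, -1.2]
width: 0.0569
finger_force: 0.0
```

```bash
python3 -c "
from h import *
shot('top','t1.png',(190,110,310,230),5);shot('side','s1.png',(200,130,340,250),5)
im=cv2.hconcat([cv2.resize(cv2.imread('pics/t1.png'),(400,400)),cv2.resize(cv2.imread('pics/s1.png'),(400,343)).copy()] if 0 else [cv2.resize(cv2.imread('pics/t1.png'),(400,400)),cv2.resize(cv2.imread('pics/s1.png'),(400,400))]);cv2.imwrite('pics/c1.png',im)
print(telemetry.get_state()['eef_pos'])"
```

```text
[ 0.58097477 -0.03341736  0.09301716]
```

View pics/c1.png

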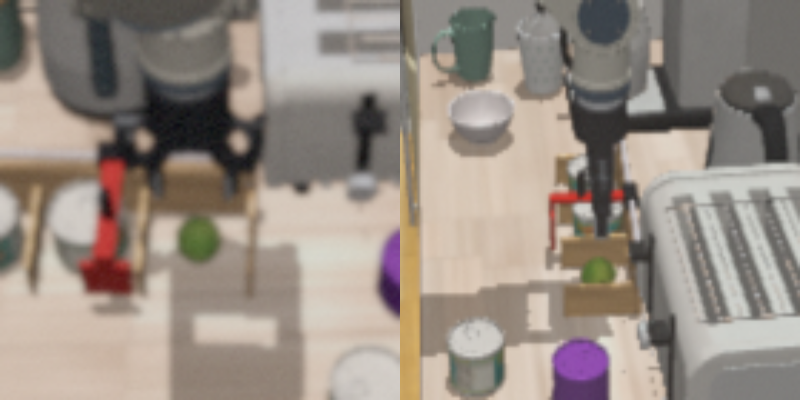

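The fingers straddle the lime in the top view (tips near (155,190) and (240,190), lime (199,240)). Next I check the lateral offset.

```bash
python3 -c "
from h import *
f=lambda x,y,z:onz('top',(x+.5)/3.333-.5+190,(y+.5)/3.333-.5+110,z)
print('tip mid z.105',f(197.5,193,.105),'lime',f(199,240,.0225),'walls top front',f(137,275,.045),f(251,275,.045),'mid',f(140,190,.045),f(251,190,.045))
print(proj('top',[.581,-.0334,.093]),'vs',(197.5+.5)/3.333-.5+190)"
```

```text
tip mid z.105 [ 0.5774 -0.0379  0.105 ] lime [ 0.5817 -0.0364  0.0225] walls top front [0.5277 0.0219 0.045 ] [ 0.5242 -0.0857  0.045 ] mid [0.6278 0.0203 0.045 ] [ 0.6241 -0.0886  0.045 ]
(np.float64(247.59722412275315), np.float64(168.96045315635163)) vs 248.90594059405942
```

Emit:
drive_tool(
  deltas=[
    {"offset":[0,0.006,-0.06],"turn":[0,0,0],"jaw":0.335},
    {"offset":[0,0,-0.06],"turn":[0,0,0],"jaw":0.335},
    {"offset":[0,0,-0.06],"turn":[0,0,0],"jaw":0.335},
    {"offset":[0,0,-0.06],"turn":[0,0,0],"jaw":0.335},
    {"offset":[0,0,0],"turn":[0,0,0],"jaw":0.335},
  ],
)

```text
time_s: 3.95
eef_pos: [0.5807, -0.0324, 0.0322]
orientation: [0.029, 1.0, 0.0, -0.001]
ft_force: [0.4, -1.1, 0.4]
width: 0.0569
finger_force: 0.0
```

Emit:
drive_tool(
  deltas=[
    {"offset":[0,0,-0.06],"turn":[0,0,0],"jaw":0.335},
    {"offset":[0,0,-0.056],"turn":[0,0,0],"jaw":0.335},
    {"offset":[0,0,0],"turn":[0,0,0],"jaw":0.335},
  ],
)

```text
time_s: 4.32
eef_pos: [0.5808, -0.0324, 0.0034]
orientation: [0.029, 1.0, 0.0, -0.001]
ft_force: [-0.2, -0.2, -0.2]
width: 0.0573
finger_force: 0.0
```

Emit:
drive_tool(
  deltas=[
    {"offset":[0,0,0],"turn":[0,0,0],"jaw":0.0},
    {"offset":[0,0,0],"turn":[0,0,0],"jaw":-0.2},
    {"offset":[0,0,0],"turn":[0,0,0],"jaw":-0.2},
    {"offset":[0,0,0],"turn":[0,0,0],"jaw":-0.2},
  ],
)

```text
time_s: 4.82
eef_pos: [0.582, -0.0324, 0.005]
orientation: [0.029, 1.0, -0.0, 0.0]
ft_force: [0.0, 1.1, -0.0]
width: 0.0424
finger_force: 60.8
```

Emit:
drive_tool(
  deltas=[
    {"offset":[0,0,0.06],"turn":[0,0,0],"jaw":-0.2},
    {"offset":[0,0,0.12],"turn":[0,0,0],"jaw":-0.2},
    {"offset":[0,0,0.18],"turn":[0,0,0],"jaw":-0.2},
    {"offset":[0,0,0.18],"turn":[0,0,0],"jaw":-0.2},
    {"offset":[0,0,0.15],"turn":[0,0,0],"jaw":-0.2},
  ],
)

```text
time_s: 5.45
eef_pos: [0.5821, -0.0324, 0.1803]
orientation: [0.029, 1.0, -0.0, 0.001]
ft_force: [1.3, 0.3, -1.7]
width: 0.0424
finger_force: 60.9
```

Emit:
drive_tool(
  deltas=[
    {"offset":[-0.05,0.08,0],"turn":[0,0,0],"jaw":-0.2},
    {"offset":[-0.05,0.16,0],"turn":[0,0,0],"jaw":-0.2},
    {"offset":[-0.07,0.2,0],"turn":[0,0,0],"jaw":-0.2},
    {"offset":[-0.07,0.2,0],"turn":[0,0,0],"jaw":-0.2},
    {"offset":[-0.07,0.2,0],"turn":[0,0,0],"jaw":-0.2},
  ],
)

```text
time_s: 6.08
eef_pos: [0.5023, 0.1792, 0.1769]
orientation: [0.029, 1.0, -0.0, -0.001]
ft_force: [1.6, 0.5, -0.6]
width: 0.042
finger_force: 60.9
```

Emit:
drive_tool(
  deltas=[
    {"offset":[-0.07,0.2,0],"turn":[0,0,0],"jaw":-0.2},
    {"offset":[-0.07,0.2,0],"turn":[0,0,0],"jaw":-0.2},
    {"offset":[-0.07,0.2,0],"turn":[0,0,0],"jaw":-0.2},
    {"offset":[-0.07,0.16,0],"turn":[0,0,0],"jaw":-0.2},
    {"offset":[0,0,0],"turn":[0,0,0],"jaw":-0.2},
  ],
)

```text
time_s: 6.7
eef_pos: [0.4319, 0.3697, 0.1768]
orientation: [0.027, 1.0, -0.0, -0.001]
ft_force: [-0.2, -0.4, -0.6]
width: 0.0427
finger_force: 61.0
```

```bash
python3 -c "
from h import *
s=telemetry.get_state();print(s['eef_pos'],s['width'],s['finger_force'])
a=shot('top','t2.png',(80,150,200,270),5);b=shot('side','s2.png',(180,100,300,220),5)
cv2.imwrite('pics/c2.png',cv2.resize(cv2.hconcat([cv2.imread('pics/t2.png'),cv2.imread('pics/s2.png')]),(800,400)))"
```

```text
[0.43191588 0.36969687 0.17679171] 0.042654884594936784 60.96224172273651
```

View pics/c2.png

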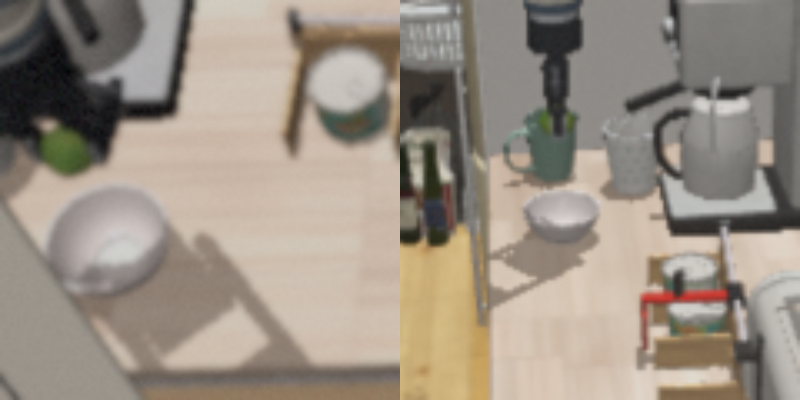

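```bash
python3 -c "
from h import *
print(onz('top',111.9,221,.05),onz('side',228.3,161.9,.05))"
```

```text
[0.4313 0.381  0.05  ] [0.4338 0.3822 0.05  ]
```

Emit:
drive_tool(
  deltas=[
    {"offset":[0,0.045,-0.1],"turn":[0,0,0],"jaw":-0.2},
    {"offset":[0,0,-0.15],"turn":[0,0,0],"jaw":-0.2},
    {"offset":[0,0,-0.15],"turn":[0,0,0],"jaw":-0.2},
    {"offset":[0,0,-0.11],"turn":[0,0,0],"jaw":-0.2},
    {"offset":[0,0,-0.05],"turn":[0,0,0],"jaw":-0.2},
  ],
)

```text
time_s: 7.42
eef_pos: [0.4338, 0.3768, 0.0357]
orientation: [0.03, 1.0, -0.001, -0.001]
ft_force: [0.1, 0.1, 0.1]
width: 0.0427
finger_force: 61.0
```

Emit:
drive_tool(
  deltas=[
    {"offset":[0,0,0],"turn":[0,0,0],"jaw":0.0},
    {"offset":[0,0,0],"turn":[0,0,0],"jaw":0.2},
    {"offset":[0,0,0],"turn":[0,0,0],"jaw":0.2},
    {"offset":[0,0,0],"turn":[0,0,0],"jaw":0.2},
  ],
)

```text
time_s: 7.92
eef_pos: [0.4347, 0.3792, 0.0382]
orientation: [0.029, 1.0, 0.0, 0.001]
ft_force: [-0.0, 0.3, 0.8]
width: 0.0509
finger_force: 0.0
```

Emit:
drive_tool(
  deltas=[
    {"offset":[0,0,0.06],"turn":[0,0,0],"jaw":0.2},
    {"offset":[0,0,0.14],"turn":[0,0,0],"jaw":0.2},
    {"offset":[0,0,0.2],"turn":[0,0,0],"jaw":0.3},
    {"offset":[0,0,0.2],"turn":[0,0,0],"jaw":0.6},
    {"offset":[0,-0.05,0],"turn":[0,0,0],"jaw":1.0},
  ],
)

```text
time_s: 8.55
eef_pos: [0.4367, 0.3686, 0.1928]
orientation: [0.029, 1.0, 0.003, 0.004]
ft_force: [-0.2, -0.2, -0.1]
width: 0.0835
finger_force: 0.0
```

```bash
python3 -c "
from h import *
a=snapshot('top');b=snapshot('side')
def c(im,x,y,w,h): return cv2.resize(im[y:y+h,x:x+w,::-1],(400,300),interpolation=cv2.INTER_CUBIC)
cv2.imwrite('pics/c3.png',cv2.vconcat([cv2.hconcat([c(a,80,180,80,60),c(a,262,190,80,60)]),cv2.hconcat([c(b,195,145,80,60),c(b,190,215,80,60)])]))"
```

```text
(no output)
```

View pics/c3.png

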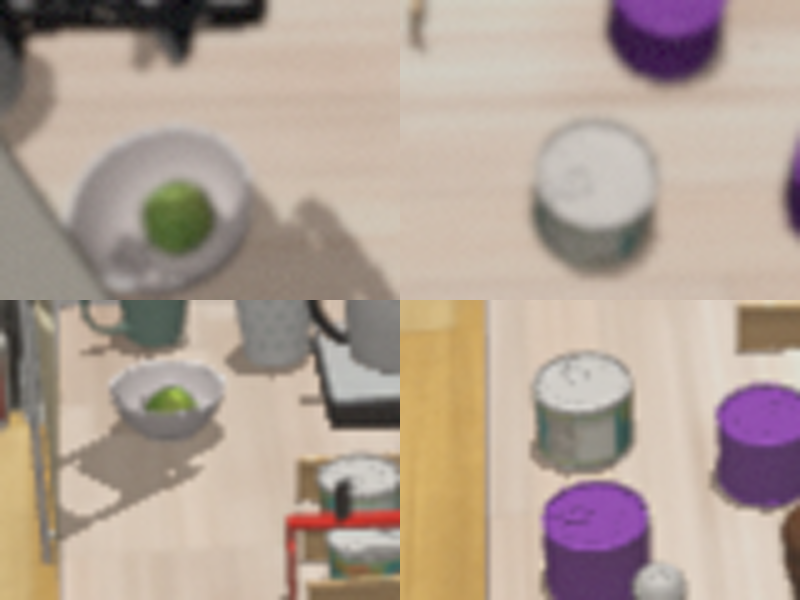

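The lime lies in the bowl (top-left crop). The loose tin's top face is centred at crop (597,174) in the top view and (583,382) in the side view.

```bash
python3 -c "
from h import *
print(onz('top',262+196.5/5-.4,190+173.5/5-.4,.058),onz('side',190+183.5/5-.4,215+82.5/5-.4,.058))"
```

```text
[ 0.3983 -0.1885  0.058 ] [ 0.4    -0.1911  0.058 ]
```

Emit:
drive_tool(
  deltas=[
    {"offset":[-0.01,-0.15,0],"turn":[0,0,-0.29],"jaw":1},
    {"offset":[-0.01,-0.22,0],"turn":[0,0,-0.29],"jaw":1},
    {"offset":[-0.01,-0.22,0],"turn":[0,0,-0.29],"jaw":1},
    {"offset":[-0.01,-0.22,0],"turn":[0,0,-0.29],"jaw":1},
    {"offset":[-0.01,-0.22,0],"turn":[0,0,-0.29],"jaw":1},
  ],
)

```text
time_s: 9.28
eef_pos: [0.4207, 0.1071, 0.1863]
orientation: [0.384, 0.923, -0.001, -0.001]
ft_force: [0.8, -0.2, 0.1]
width: 0.0852
finger_force: 0.0
```

Emit:
drive_tool(
  deltas=[
    {"offset":[-0.01,-0.22,0],"turn":[0,0,-0.29],"jaw":1},
    {"offset":[-0.02,-0.22,0],"turn":[0,0,-0.29],"jaw":1},
    {"offset":[-0.02,-0.22,0],"turn":[0,0,-0.29],"jaw":1},
    {"offset":[-0.02,-0.22,0],"turn":[0,0,-0.29],"jaw":1},
    {"offset":[-0.02,-0.22,0],"turn":[0,0,-0.29],"jaw":1},
  ],
)

```text
time_s: 9.9
eef_pos: [0.3982, -0.1676, 0.1864]
orientation: [0.687, 0.727, -0.0, -0.001]
ft_force: [0.2, -0.5, 0.1]
width: 0.0851
finger_force: 0.0
```

Emit:
drive_tool(
  deltas=[
    {"offset":[-0.01,-0.08,0],"turn":[0,0,-0.24],"jaw":1},
    {"offset":[0,0,0],"turn":[0,0,0],"jaw":1},
  ],
)

```text
time_s: 10.15
eef_pos: [0.3959, -0.187, 0.1864]
orientation: [0.728, 0.686, -0.0, -0.001]
ft_force: [-0.3, 0.1, -0.4]
width: 0.0856
finger_force: 0.0
```

Emit:
drive_tool(
  deltas=[
    {"offset":[0.012,-0.012,-0.1],"turn":[0,0,0],"jaw":1},
    {"offset":[0,0,-0.15],"turn":[0,0,0],"jaw":1},
    {"offset":[0,0,-0.15],"turn":[0,0,0],"jaw":1},
    {"offset":[0,0,-0.1],"turn":[0,0,0],"jaw":1},
    {"offset":[0,0,-0.06],"turn":[0,0,0],"jaw":1},
  ],
)

```text
time_s: 10.78
eef_pos: [0.399, -0.1876, 0.0458]
orientation: [0.726, 0.688, -0.0, -0.001]
ft_force: [0.5, 0.0, -0.1]
width: 0.0853
finger_force: 0.0
```

Emit:
drive_tool(
  deltas=[
    {"offset":[0,0,-0.02],"turn":[0,0,0],"jaw":1},
    {"offset":[0,0,-0.02],"turn":[0,0,0],"jaw":1},
    {"offset":[0,0,0],"turn":[0,0,0],"jaw":1},
  ],
)

```text
time_s: 11.15
eef_pos: [0.4001, -0.1893, 0.0376]
orientation: [0.727, 0.687, 0.0, 0.0]
ft_force: [-0.5, 0.4, 0.5]
width: 0.0853
finger_force: 0.0
```

Emit:
drive_tool(
  deltas=[
    {"offset":[0,0,-0.04],"turn":[0,0,0],"jaw":1},
    {"offset":[0,0,-0.04],"turn":[0,0,0],"jaw":1},
    {"offset":[0,0,-0.02],"turn":[0,0,0],"jaw":1},
    {"offset":[0,0,0],"turn":[0,0,0],"jaw":1},
  ],
)

```text
time_s: 11.65
eef_pos: [0.3995, -0.189, 0.0118]
orientation: [0.727, 0.686, -0.0, -0.001]
ft_force: [-1.0, 0.3, 0.2]
width: 0.0856
finger_force: 0.0
```

Emit:
drive_tool(
  deltas=[
    {"offset":[0,0,0],"turn":[0,0,0],"jaw":0.85},
    {"offset":[0,0,0],"turn":[0,0,0],"jaw":0.75},
    {"offset":[0,0,0],"turn":[0,0,0],"jaw":0.7},
    {"offset":[0,0,0],"turn":[0,0,0],"jaw":0.7},
  ],
)

```text
time_s: 12.15
eef_pos: [0.3994, -0.189, 0.0128]
orientation: [0.727, 0.686, -0.0, -0.0]
ft_force: [-3.1, 0.6, 7.0]
width: 0.0738
finger_force: 68.0
```

```bash
python3 -c "
from h import *
s=telemetry.get_state();print(s['eef_pos'],s['ft_force'])"
```

```text
[ 0.39937617 -0.18901372  0.01276677] [-3.10539958  0.59564194  6.97341091]
```

Emit:
drive_tool(
  deltas=[
    {"offset":[0.014,0.032,0],"turn":[0,0,0],"jaw":0.7},
    {"offset":[0.027,0.064,0],"turn":[0,0,0],"jaw":0.7},
    {"offset":[0.027,0.064,0],"turn":[0,0,0],"jaw":0.7},
    {"offset":[0.027,0.064,0],"turn":[0,0,0],"jaw":0.7},
    {"offset":[0.027,0.064,0],"turn":[0,0,0],"jaw":0.7},
  ],
)

```text
time_s: 12.78
eef_pos: [0.4312, -0.117, 0.0129]
orientation: [0.727, 0.687, 0.0, 0.001]
ft_force: [-1.6, -3.8, 5.5]
width: 0.0744
finger_force: 68.4
```

Emit:
drive_tool(
  deltas=[
    {"offset":[0.027,0.064,0],"turn":[0,0,0],"jaw":0.7},
    {"offset":[0.027,0.064,0],"turn":[0,0,0],"jaw":0.7},
    {"offset":[0.027,0.064,0],"turn":[0,0,0],"jaw":0.7},
    {"offset":[0.027,0.064,0],"turn":[0,0,0],"jaw":0.7},
    {"offset":[0.027,0.064,0],"turn":[0,0,0],"jaw":0.7},
  ],
)

```text
time_s: 13.4
eef_pos: [0.4647, -0.0369, 0.0128]
orientation: [0.727, 0.687, 0.0, 0.0]
ft_force: [-1.7, -4.1, 5.7]
width: 0.0744
finger_force: 68.4
```

Emit:
drive_tool(
  deltas=[
    {"offset":[0.014,0.032,0],"turn":[0,0,0],"jaw":0.7},
    {"offset":[0,0,0],"turn":[0,0,0],"jaw":0.7},
  ],
)

```text
time_s: 13.65
eef_pos: [0.4686, -0.0283, 0.0129]
orientation: [0.727, 0.687, 0.001, 0.0]
ft_force: [1.7, 3.8, 6.3]
width: 0.0744
finger_force: 69.0
```

```bash
python3 -c "
from h import *
s=telemetry.get_state();print(s['eef_pos'],s['ft_force'])
a=snapshot('top');b=snapshot('side')
def c(im,x,y,w,h): return cv2.resize(im[y:y+h,x:x+w,::-1],(400,400),interpolation=cv2.INTER_CUBIC)
cv2.imwrite('pics/c4.png',cv2.hconcat([c(a,195,140,100,100),c(b,200,160,100,100)]))"
```

```text
[ 0.46855643 -0.02830436  0.01286448] [1.70667686 3.84791851 6.2840653 ]
```

View pics/c4.png

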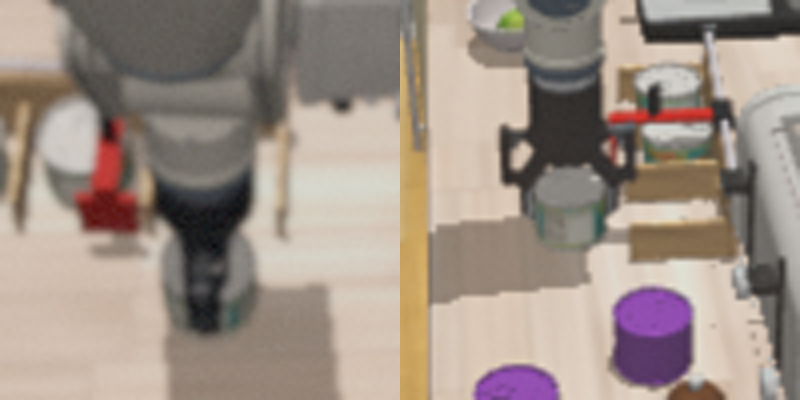

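Emit:
drive_tool(
  deltas=[
    {"offset":[0.03,-0.002,0],"turn":[0,0,0],"jaw":0.7},
    {"offset":[0.05,-0.003,0],"turn":[0,0,0],"jaw":0.7},
    {"offset":[0.05,-0.003,0],"turn":[0,0,0],"jaw":0.7},
    {"offset":[0.05,-0.003,0],"turn":[0,0,0],"jaw":0.7},
    {"offset":[0.05,-0.004,0],"turn":[0,0,0],"jaw":0.7},
  ],
)

```text
time_s: 14.38
eef_pos: [0.5235, -0.0326, 0.0128]
orientation: [0.727, 0.687, -0.001, -0.001]
ft_force: [-8.4, 0.8, 12.6]
width: 0.0741
finger_force: 69.5
```

Emit:
drive_tool(
  deltas=[
    {"offset":[0.04,-0.003,0],"turn":[0,0,0],"jaw":0.7},
    {"offset":[0.04,-0.003,0],"turn":[0,0,0],"jaw":0.7},
    {"offset":[0.03,-0.002,0],"turn":[0,0,0],"jaw":0.7},
    {"offset":[0.014,-0.001,0],"turn":[0,0,0],"jaw":0.7},
    {"offset":[0,0,0],"turn":[0,0,0],"jaw":0.7},
  ],
)

```text
time_s: 15.0
eef_pos: [0.5556, -0.0349, 0.0128]
orientation: [0.727, 0.686, -0.0, -0.0]
ft_force: [-3.8, 0.2, 7.6]
width: 0.0745
finger_force: 69.5
```

Emit:
drive_tool(
  deltas=[
    {"offset":[0,0,0],"turn":[0,0,0],"jaw":0.8},
    {"offset":[0,0,0],"turn":[0,0,0],"jaw":0.9},
    {"offset":[0,0,0],"turn":[0,0,0],"jaw":0.9},
    {"offset":[0,0,0.04],"turn":[0,0,0],"jaw":0.9},
    {"offset":[0,0,0.1],"turn":[0,0,0],"jaw":0.9},
  ],
)

```text
time_s: 15.62
eef_pos: [0.5558, -0.0352, 0.0472]
orientation: [0.727, 0.686, -0.0, -0.0]
ft_force: [-0.2, -0.5, -1.7]
width: 0.0811
finger_force: 0.0
```

Emit:
drive_tool(
  deltas=[
    {"offset":[0,0,0.2],"turn":[0,0,0],"jaw":0.9},
    {"offset":[-0.1,0.006,0.06],"turn":[0,0,0],"jaw":0.5},
    {"offset":[-0.2,0.012,0],"turn":[0,0,0],"jaw":-1},
    {"offset":[-0.06,0.003,0],"turn":[0,0,0],"jaw":-1},
    {"offset":[0,0,0],"turn":[0,0,0],"jaw":-1},
  ],
)

```text
time_s: 16.25
eef_pos: [0.4665, -0.03, 0.113]
orientation: [0.727, 0.686, 0.001, 0.001]
ft_force: [0.8, -0.2, -0.4]
width: 0.0094
finger_force: 0.0
```

Emit:
drive_tool(
  deltas=[
    {"offset":[0,0,-0.1],"turn":[0,0,0],"jaw":-1},
    {"offset":[0,0,-0.14],"turn":[0,0,0],"jaw":-1},
    {"offset":[0,0,-0.1],"turn":[0,0,0],"jaw":-1},
    {"offset":[0,0,-0.04],"turn":[0,0,0],"jaw":-1},
    {"offset":[0,0,0],"turn":[0,0,0],"jaw":-1},
  ],
)

```text
time_s: 16.88
eef_pos: [0.467, -0.03, 0.017]
orientation: [0.727, 0.686, -0.0, -0.0]
ft_force: [-0.4, 0.5, 0.1]
width: -0.0002
finger_force: 0.0
```

```bash
python3 -c "
from h import *
s=telemetry.get_state();print(s['eef_pos'],s['ft_force'])
a=snapshot('top');b=snapshot('side')
def c(im,x,y,w,h): return cv2.resize(im[y:y+h,x:x+w,::-1],(400,400),interpolation=cv2.INTER_CUBIC)
cv2.imwrite('pics/c5.png',cv2.hconcat([c(a,195,140,100,100),c(b,210,160,80,80)]))"
```

```text
[ 0.46695928 -0.03003238  0.01695014] [-0.36547671  0.45943404  0.10849582]
```

View pics/c5.png

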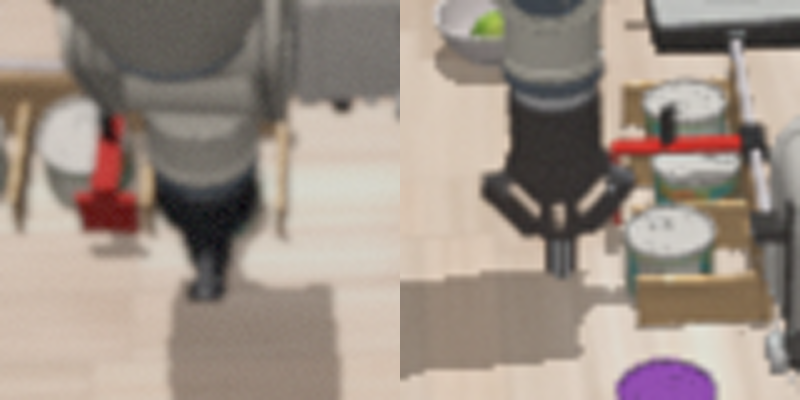

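```bash
python3 -c "
from h import *
def ony(u,v,y):
    o,r=ray('side',u,v);return (o+r*(y-o[1])/r[1]).round(4)
f=lambda x,y,yw:ony(210+(x-400)/5,160+y/5,yw)
for n,p in dict(knR=(634,180),knRbot=(612,205),kn2=(590,220),tip=(562,277),tipL=(546,272),tipR=(576,272),tintop=(671,232)).items(): print(n,f(*p,-.035))
print(onz('side',210+271/5,160+232/5,.058))"
```

```text
knR [ 0.531  -0.035   0.1049]
knRbot [ 0.5129 -0.035   0.0826]
kn2 [ 0.4949 -0.035   0.0697]
tip [ 0.4705 -0.035   0.0158]
tipL [ 0.4576 -0.035   0.0219]
tipR [ 0.4821 -0.035   0.0198]
tintop [ 0.5605 -0.035   0.0527]
[ 0.5596 -0.0429  0.058 ]
```

Emit:
drive_tool(
  deltas=[
    {"offset":[0.06,-0.0036,0.02],"turn":[0,0,0],"jaw":-1},
    {"offset":[0.07,-0.0042,0],"turn":[0,0,0],"jaw":-1},
    {"offset":[0.04,-0.0024,0],"turn":[0,0,0],"jaw":-1},
    {"offset":[0.04,-0.0024,0],"turn":[0,0,0],"jaw":-1},
    {"offset":[0.03,-0.0018,0],"turn":[0,0,0],"jaw":-1},
  ],
)

```text
time_s: 17.6
eef_pos: [0.5263, -0.0335, 0.0224]
orientation: [0.727, 0.686, -0.0, -0.0]
ft_force: [-2.4, 0.6, 1.4]
width: -0.0002
finger_force: 1.4
```

Emit:
drive_tool(
  deltas=[
    {"offset":[0.016,-0.001,0],"turn":[0,0,0],"jaw":-1},
    {"offset":[0.01,-0.0006,0],"turn":[0,0,0],"jaw":-1},
    {"offset":[0,0,0],"turn":[0,0,0],"jaw":-1},
  ],
)

```text
time_s: 17.98
eef_pos: [0.5328, -0.034, 0.0222]
orientation: [0.727, 0.686, 0.0, 0.0]
ft_force: [-0.6, 1.4, 0.6]
width: -0.0001
finger_force: 0.4
```

Emit:
drive_tool(
  deltas=[
    {"offset":[0.008,-0.0005,0],"turn":[0,0,0],"jaw":-1},
    {"offset":[0,0,0],"turn":[0,0,0],"jaw":-1},
  ],
)

```text
time_s: 18.23
eef_pos: [0.5347, -0.0341, 0.0222]
orientation: [0.727, 0.686, 0.0, 0.0]
ft_force: [-1.5, 0.2, -0.2]
width: 0.0005
finger_force: 0.6
```

Keep inching until the back wall is felt.

Emit:
drive_tool(
  deltas=[
    {"offset":[0.008,-0.0005,0],"turn":[0,0,0],"jaw":-1},
    {"offset":[0.008,-0.0005,0],"turn":[0,0,0],"jaw":-1},
  ],
)

```text
time_s: 18.48
eef_pos: [0.5363, -0.0342, 0.0221]
orientation: [0.727, 0.687, -0.002, -0.002]
ft_force: [-12.2, 0.1, 9.8]
width: 0.0002
finger_force: 6.1
```

Emit:
drive_tool(
  deltas=[
    {"offset":[0.008,-0.0005,0],"turn":[0,0,0],"jaw":-1},
  ],
)

```text
time_s: 18.6
eef_pos: [0.5363, -0.0342, 0.0218]
orientation: [0.727, 0.687, -0.003, -0.003]
ft_force: [-16.2, 0.0, 10.4]
width: -0.0001
finger_force: 8.8
```

Emit:
drive_tool(
  deltas=[
    {"offset":[0.006,-0.0003,0],"turn":[0,0,0],"jaw":-1},
  ],
)

```text
time_s: 18.73
eef_pos: [0.5362, -0.0341, 0.0216]
orientation: [0.727, 0.687, -0.004, -0.004]
ft_force: [-19.6, 0.6, 16.7]
width: -0.0002
finger_force: 10.7
```

Emit:
drive_tool(
  deltas=[
    {"offset":[0,0,0],"turn":[0,0,0],"jaw":-1},
  ],
)

```text
time_s: 18.85
eef_pos: [0.5362, -0.0341, 0.0216]
orientation: [0.727, 0.687, -0.004, -0.004]
ft_force: [-18.0, -0.3, 14.0]
width: 0.0
finger_force: 9.4
```

Emit:
drive_tool(
  deltas=[
    {"offset":[-0.06,0.004,0],"turn":[0,0,0],"jaw":-1},
    {"offset":[-0.12,0.008,0],"turn":[0,0,0],"jaw":-1},
    {"offset":[-0.12,0.008,0.1],"turn":[0,0,0],"jaw":-1},
    {"offset":[-0.06,0.05,0.2],"turn":[0,0,0],"jaw":-1},
    {"offset":[-0.02,0.15,0.2],"turn":[0,0,0],"jaw":-1},
  ],
)

```text
time_s: 19.48
eef_pos: [0.4466, 0.02, 0.1483]
orientation: [0.728, 0.686, 0.0, 0.0]
ft_force: [1.3, -0.3, 0.3]
width: 0.0001
finger_force: 0.0
```

Emit:
drive_tool(
  deltas=[
    {"offset":[0,0.2,0.16],"turn":[0,0,0],"jaw":-1},
    {"offset":[0,0.22,0],"turn":[0,0,0],"jaw":-1},
    {"offset":[0,0.2,0],"turn":[0,0,0],"jaw":-1},
    {"offset":[0,0.12,0],"turn":[0,0,0],"jaw":-1},
    {"offset":[0,0,0],"turn":[0,0,0],"jaw":-1},
  ],
)

```text
time_s: 20.1
eef_pos: [0.4476, 0.2061, 0.1865]
orientation: [0.726, 0.688, 0.001, 0.0]
ft_force: [-0.5, -0.3, -0.8]
width: -0.0003
finger_force: 0.0
```

```bash
python3 -c "
from h import *
s=telemetry.get_state();print(s['eef_pos'],s['ft_force'])
a=snapshot('top');b=snapshot('side');np.save('t5',a);np.save('s5',b)
def c(im,x,y,w,h,W,H): return cv2.resize(im[y:y+h,x:x+w,::-1],(W,H),interpolation=cv2.INTER_CUBIC)
cv2.imwrite('pics/c6.png',cv2.hconcat([c(a,160,145,120,80,480,320),c(b,245,170,48,64,240,320)]))
for cam,im in(('top',a),('side',b)):
    h=cv2.cvtColor(im,cv2.COLOR_RGB2HSV);m=cv2.inRange(h,(0,0,130),(180,38,255))
    n,l,st,ce=cv2.connectedComponentsWithStats(m)
    for i in range(1,n):
        p=onz(cam,*ce[i],.058)
        if 80<st[i,4]<1500 and .45<p[0]<.66 and -.1<p[1]<.25: print(cam,st[i],ce[i].round(1),p)
"
```

```text
[0.44762213 0.20614765 0.18650294] [-0.48656157 -0.28015664 -0.81962286]
top [229 155  35   4 106] [246.5 156.2] [ 0.6593 -0.0292  0.058 ]
top [172 164  24  20 369] [183.3 173.6] [0.5956 0.1746 0.058 ]
top [159 164  61  53 747] [198.4 192.1] [0.5225 0.122  0.058 ]
side [259 171  16  16 165] [267.4 178. ] [0.6015 0.1859 0.058 ]
side [260 191  18   6  81] [268.7 192.9] [0.5908 0.0577 0.058 ]
side [263 200  18  12 153] [271.2 205.7] [ 0.5883 -0.0411  0.058 ]
```

View pics/c6.png

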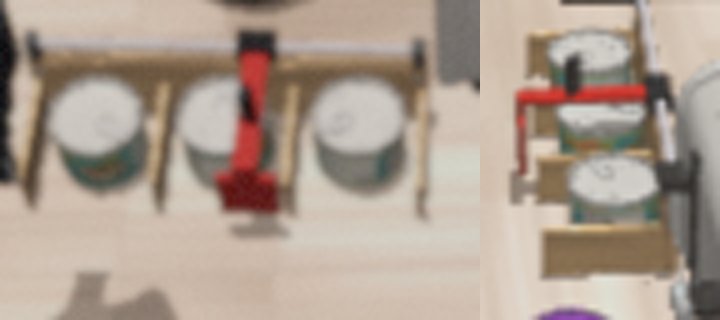

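The tin sits in the right bay level with its neighbours, and the keeper is at (252,120). Next I get the knob position and go to its left side.

```bash
python3 -c "
from h import *
t=lambda x,y,z:onz('top',160+(x+.5)/4-.5,145+(y+.5)/4-.5,z)
print('arm',t(253,100,.09),t(248,160,.09),'pad',t(249,193,.07),'tin',t(360,116,.058),'fronts',[t(*p,0) for p in((31,207),(157,210),(287,213),(423,216))])
print('knob side',onz('side',263.2,181.6,.124),'knob top',t(245,86,.124),'tinS',onz('side',271.4,205.4,.058))"
```

```text
arm [0.5833 0.0441 0.09  ] [0.5264 0.0466 0.09  ] pad [0.5094 0.0471 0.07  ] tin [ 0.5882 -0.0386  0.058 ] fronts [array([0.5478, 0.2326, 0.    ]), array([0.5416, 0.1291, 0.    ]), array([0.5353, 0.0231, 0.    ]), array([ 0.5289, -0.087 ,  0.    ])]
knob side [0.566  0.0428 0.124 ] knob top [0.5715 0.047  0.124 ] tinS [ 0.5894 -0.0392  0.058 ]
```

Emit:
drive_tool(
  deltas=[
    {"offset":[0.12,-0.1,0],"turn":[0,0,0],"jaw":-1},
    {"offset":[0.14,-0.13,0],"turn":[0,0,0],"jaw":-1},
    {"offset":[0.14,-0.13,0],"turn":[0,0,0],"jaw":-1},
    {"offset":[0.1,-0.09,0],"turn":[0,0,0],"jaw":-1},
    {"offset":[0,0,0],"turn":[0,0,0],"jaw":-1},
  ],
)

```text
time_s: 20.82
eef_pos: [0.5736, 0.0887, 0.1861]
orientation: [0.729, 0.685, 0.0, 0.0]
ft_force: [-0.2, -0.3, 0.5]
width: 0.0005
finger_force: 0.0
```

Emit:
drive_tool(
  deltas=[
    {"offset":[0,0,-0.1],"turn":[0,0,0],"jaw":-1},
    {"offset":[0,0,-0.12],"turn":[0,0,0],"jaw":-1},
    {"offset":[0,0,-0.1],"turn":[0,0,0],"jaw":-1},
    {"offset":[0,0,-0.035],"turn":[0,0,0],"jaw":-1},
    {"offset":[0,0,0],"turn":[0,0,0],"jaw":-1},
  ],
)

```text
time_s: 21.45
eef_pos: [0.5716, 0.0915, 0.0973]
orientation: [0.727, 0.686, -0.0, -0.0]
ft_force: [0.2, 0.4, 0.5]
width: 0.0001
finger_force: 0.0
```

Emit:
drive_tool(
  deltas=[
    {"offset":[-0.003,-0.05,0],"turn":[0,0,0],"jaw":-1},
    {"offset":[-0.001,-0.025,0],"turn":[0,0,0],"jaw":-1},
  ],
)

```text
time_s: 21.7
eef_pos: [0.5716, 0.0721, 0.0984]
orientation: [0.727, 0.686, 0.001, 0.0]
ft_force: [-0.1, 0.3, 0.0]
width: 0.0001
finger_force: 0.0
```

Emit:
drive_tool(
  deltas=[
    {"offset":[-0.001,-0.016,0],"turn":[0,0,0],"jaw":-1},
  ],
)

```text
time_s: 21.82
eef_pos: [0.5712, 0.0682, 0.0981]
orientation: [0.727, 0.686, 0.0, 0.0]
ft_force: [-1.4, -0.2, -0.2]
width: -0.0002
finger_force: 0.0
```

Emit:
drive_tool(
  deltas=[
    {"offset":[-0.001,-0.016,0],"turn":[0,0,0],"jaw":-1},
  ],
)

```text
time_s: 21.95
eef_pos: [0.5708, 0.0646, 0.0978]
orientation: [0.727, 0.686, 0.0, 0.0]
ft_force: [-0.2, 1.3, 1.7]
width: -0.0001
finger_force: 0.6
```

Emit:
drive_tool(
  deltas=[
    {"offset":[-0.001,-0.016,0],"turn":[0,0,0],"jaw":-1},
  ],
)

```text
time_s: 22.08
eef_pos: [0.5706, 0.0608, 0.0977]
orientation: [0.727, 0.686, 0.0, 0.0]
ft_force: [0.3, 1.2, 1.2]
width: 0.0001
finger_force: 0.6
```

Emit:
drive_tool(
  deltas=[
    {"offset":[-0.001,-0.016,0],"turn":[0,0,0],"jaw":-1},
  ],
)

```text
time_s: 22.2
eef_pos: [0.5703, 0.0568, 0.0975]
orientation: [0.727, 0.687, 0.0, 0.0]
ft_force: [0.4, 2.0, 0.8]
width: 0.0
finger_force: 0.6
```

Emit:
drive_tool(
  deltas=[
    {"offset":[-0.0024,-0.04,0],"turn":[0,0,0],"jaw":-1},
    {"offset":[-0.0036,-0.06,0],"turn":[0,0,0],"jaw":-1},
    {"offset":[-0.0036,-0.06,0],"turn":[0,0,0],"jaw":-1},
    {"offset":[-0.0024,-0.04,0],"turn":[0,0,0],"jaw":-1},
    {"offset":[-0.0018,-0.03,0],"turn":[0,0,0],"jaw":-1},
  ],
)

```text
time_s: 22.82
eef_pos: [0.5666, -0.0015, 0.0974]
orientation: [0.727, 0.686, 0.0, -0.0]
ft_force: [1.4, 1.3, 0.9]
width: 0.0002
finger_force: 0.7
```

Emit:
drive_tool(
  deltas=[
    {"offset":[-0.001,-0.025,0],"turn":[0,0,0],"jaw":-1},
    {"offset":[-0.001,-0.016,0],"turn":[0,0,0],"jaw":-1},
    {"offset":[0,-0.008,0],"turn":[0,0,0],"jaw":-1},
    {"offset":[0,0,0],"turn":[0,0,0],"jaw":-1},
  ],
)

```text
time_s: 23.32
eef_pos: [0.5659, -0.0129, 0.0973]
orientation: [0.727, 0.687, -0.0, -0.0]
ft_force: [-0.3, 0.2, 0.1]
width: 0.0004
finger_force: 0.0
```

Emit:
drive_tool(
  deltas=[
    {"offset":[0,-0.011,0],"turn":[0,0,0],"jaw":-1},
    {"offset":[0,0,0],"turn":[0,0,0],"jaw":-1},
  ],
)

```text
time_s: 23.58
eef_pos: [0.566, -0.0156, 0.0973]
orientation: [0.727, 0.687, -0.0, -0.0]
ft_force: [-0.2, 0.5, 0.5]
width: -0.0002
finger_force: 0.1
```

Emit:
drive_tool(
  deltas=[
    {"offset":[0,0.08,0],"turn":[0,0,0],"jaw":-1},
    {"offset":[0,0.04,0.15],"turn":[0,0,0],"jaw":-1},
    {"offset":[-0.1,0.1,0.2],"turn":[0,0,0],"jaw":-1},
    {"offset":[-0.15,0.18,0.05],"turn":[0,0,0],"jaw":-1},
    {"offset":[-0.15,0.18,0],"turn":[0,0,0],"jaw":-1},
  ],
)

```text
time_s: 24.2
eef_pos: [0.4659, 0.1315, 0.199]
orientation: [0.727, 0.686, 0.002, 0.001]
ft_force: [-0.6, 0.5, 0.6]
width: 0.0001
finger_force: 0.0
```

Emit:
drive_tool(
  deltas=[
    {"offset":[-0.08,0.2,0],"turn":[0,0,0],"jaw":-1},
    {"offset":[0,0.15,0],"turn":[0,0,0],"jaw":-1},
    {"offset":[0,0,0],"turn":[0,0,0],"jaw":-1},
  ],
)

```text
time_s: 24.58
eef_pos: [0.4458, 0.2199, 0.1978]
orientation: [0.726, 0.688, 0.001, 0.0]
ft_force: [0.1, -0.3, -0.0]
width: -0.0002
finger_force: 0.0
```

```bash
python3 -c "
from h import *
s=telemetry.get_state();print(s['eef_pos'],s['ft_force'])
for k in ('t0','t5','now'):
    a=snapshot('top') if k=='now' else np.load(k+'.npy')
    h=cv2.cvtColor(a,cv2.COLOR_RGB2HSV)
    m=(cv2.inRange(h,(0,150,60),(8,255,255))|cv2.inRange(h,(174,150,60),(180,255,255)))
    ys,xs=np.where(m);ok=(ys>140)&(ys<215);ys,xs=ys[ok],xs[ok]
    pad=ys>=ys.max()-7
    print(k,len(ys),'pad',(xs[pad].min()+xs[pad].max())/2,xs[pad].mean(),ys.max(),onz('top',xs[pad].mean(),ys[pad].mean(),.06))
    g=cv2.inRange(h,(35,120,60),(60,255,255));q=np.argwhere(g);print(' lime',q.mean(0).round(1))
np.save('tn',a);b=snapshot('side');np.save('sn',b)
for k in('s0','sn'):
    g=cv2.cvtColor(np.load(k+'.npy'),cv2.COLOR_RGB2HSV)
    m=cv2.inRange(g,(0,150,60),(8,255,255));q=np.argwhere(m[160:230,230:300])+[160,230];print(k,q.mean(0),q.min(0),q.max(0))
"
```

```text
[0.44575254 0.21988103 0.1977752 ] [ 0.05960748 -0.26115302 -0.01968561]
t0 269 pad 221.5 221.73529411764707 196 [0.5177 0.0487 0.06  ]
 lime [183.5 249. ]
t5 270 pad 221.5 221.73529411764707 196 [0.5176 0.0487 0.06  ]
 lime [nan nan]
now 241 pad 248.0 247.90217391304347 197 [ 0.5123 -0.0326  0.06  ]
 lime [nan nan]
s0 [188.69230769 264.63076923] [187 253] [194 277]
sn [199.10465116 266.40697674] [197 253] [201 279]<string>:11: RuntimeWarning: Mean of empty slice.
  ret = um.true_divide(
```

```bash
python3 -c "
from h import *
b=np.load('sn.npy');h=cv2.cvtColor(b,cv2.COLOR_RGB2HSV)
q=np.argwhere(cv2.inRange(h,(30,110,50),(60,255,255))[150:190,205:250]);print('lime px',len(q),q.mean(0)+[150,205],proj('side',[.433,.381,.03]))
for cam,f in(('side',('s0','sn')),):
  for k in f:
    h=cv2.cvtColor(np.load(k+'.npy'),cv2.COLOR_RGB2HSV);m=cv2.inRange(h,(0,0,130),(180,38,255));n,l,st,ce=cv2.connectedComponentsWithStats(m)
    print(k,[(st[i,4],ce[i].round(1)) for i in range(1,n) if 60<st[i,4]<600 and 225<ce[i][0]<285 and 165<ce[i][1]<300])
d=cv2.absdiff(np.load('s0.npy'),np.load('sn.npy')).max(2)[250:300,205:300];print('bystander change',(d>60).sum())
s=telemetry.get_state();print(s['time_s']);print(workorder.sign_off())"
```

```text
lime px 26 [164.57692308 228.5       ] (np.float64(228.33837541683033), np.float64(165.64242294681824))
s0 [(np.int32(157), array([267.3, 177.4])), (np.int32(80), array([268.7, 192.9])), (np.int32(219), array([226.1, 230.9])), (np.int32(63), array([227.6, 242.9]))]
sn [(np.int32(81), array([279.4, 181.2])), (np.int32(167), array([267.1, 177.8])), (np.int32(136), array([269.2, 190.9])), (np.int32(142), array([271.1, 205.9]))]
bystander change 0
24.675
the job is handed in; nothing more can be done
None
```

The job is handed in at 24.7 s of the 72 s allowed: the lime is in the bowl, the tin is slid up to the back wall of the right bay, and the keeper stands in front of it within about 2 mm of the bay's middle. The two stowed tins and the shaker and mill showed no visible movement. The verdict isn't known, as sign-off returned no result.

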